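Reset the ratchet of a tilting work board and fold it flat

ROBOT

A 6-joint arm with a two-finger parallel gripper is mounted at the origin on the work surface. World frame = base frame: x ahead of the robot, y to its left, z up, the work surface at z = 0. Lengths are in m, angles in degrees, forces in N, time in s.
With the tool pointing down it reaches from about 0.4 to 0.825 m from the base axis. Payload 7 kg.
Tool frame: the origin (TCP) lies on the centre line of the jaws, within the pads' length; the fingertips stand 22 mm ahead of it and the grasp point (between the pads) lies 3 mm ahead of it; z points along the fingers, y is the line along which they close (so a half turn about z gives the same grasp; the last joint's range is limited). The gripper opens to 88 mm and grips with 3 to 60 N. Pads are 19 mm wide; open, the fingers measure 130 mm over their backs; the gripper's body (78 mm by 193 mm) begins 47 mm behind the grasp point.
Start: joints at [84.001, 20.546, 0.682, 0, -70.136, -16.507], TCP at [0.258, 0.624, 0.249] pointing down, gripper open.
Joint ranges: [-176.03, 176.03], [-82.01, 121.73], [-58.28, 71.71], [-173.87, 95.51], [-174.79, -0.11], [-173.66, 173.66]. Speed limits (degrees/s): [136.94, 136.94, 172.46, 180, 180, 180].

INTERFACE

Orientations are given as [roll, pitch, yaw] about the fixed x, y, z axes, in that order (R = Rz(yaw) Ry(pitch) Rx(roll)).
In Python, from plant import get_state, cams, r gives the robot as it stands.
- The arm moves only by the tool apply_moves, never from a script. Its argument "targets" is a list of rows, each an object with "dp": the shift along the world's x, y, z in m, a list of three; "yaw": the turn about the world's z in degrees. In form: [{"dp": [x, y, z], "yaw": yaw}, ...]. A call has 1 to 20 rows; each row is the pose to reach, as a shift and turn from the pose commanded when the call began; what a row does not reach only later rows make up. A row lasts 1/12 s, in which the tool goes at most 41.7 mm and 7.16 degrees, less where a joint would pass 70% of its speed; a pose out of reach is approached as far as the arm can. A call with a gripper value outside its range is refused whole. "grip" is the gripper command: -1 is fully open, 1 is shut, values between are in proportion, set as the call begins (left out, the last holds). The fingers move at their own pace and stop on an object; "squeeze" is the grip in N (left out, the last holds). Time passes only in rows, so rows that repeat a pose let the fingers close. It gives the time, the measured TCP pose, the force, the opening and the grip force at its end, in the units of the state.
- get_state(): the state, without advancing time (a new reading comes with each control period).
- cams.capture(name): name is "scene" or "top"; returns a dict with "image" (400x640x3 uint8, red, green, blue), "range_z" (400x640 float32, m along the optical axis (not along the pixel's ray), 0 where there is no reading), "fx", "fy", "cx", "cy" (pixels), "R" (3x3) and "t" (3): a world point X has camera coordinates R X + t. Camera axes: x right, y down, z forward; pixel columns grow to the right and rows downward; lengths in m; the calibration is good to about 2 mm. A picture is of the moment at which its call begins.
- r.close_job(): hands the job in; it is judged then, once.
The state is a dict: "time_s": time; "joints": joint angles; "qd": joint speeds; "joint_torque": joint torques, N m; "tcp_pos": TCP position; "eef_rot": TCP orientation; "contact_force": force on the tool from outside, world axes, zero at the start; "moment": the same for the moment, N m; "gripper_width": finger opening in m; "gripper_force": force on a finger pad.
Only numpy, scipy, OpenCV 4.12 (cv2) and the standard library are available. Lean on these libraries where they do the work, as an engineer would, in place of code of your own. Each camera call takes 0.05 s, during which the arm holds its last target. There are 200 camera calls.

TASK

Fold the tilting work board down flat: take its steel handle, raise the board on through its notches and past the top one, easing it into the sprung yellow end stop only until the red pawl with the ball tips over backwards, and do not force the stop. Then, still holding the handle, lower the board gently until it lies flat on its rubber rests with the pawl dropped back in, without pressing it down, and let go. Work by the handle only: do not touch the red pawl, and leave the sensor units and the solder spool beside the stand where they are.

Things in the scene. Friction and masses are not known exactly. Their poses are not given: they have to be found in the camera images.
- stand: Grey steel base plate, 290 x 380 mm, fixed to the bench; carries board and ratchet. Origin: on the bench, mid-stand. x runs from the hinge side (near the robot) to the handle side, y left, z up. The board's hinge axis is parallel to y, 100 mm behind (-x) and 90 mm above the origin. The ratchet (toothed sector, red pawl, orange cam, yellow stop) is outside the board's +y edge, y = 140 to 195 mm.
- board_hinge (a point): Point on the board's hinge axis, in the middle of the board's width, 90 mm above the bench. Same axes as the stand.
- handle (a point): Middle of the handle bar, on its axis: round steel bar 12 mm thick, parallel to the hinge, 228 mm from it, 48 mm outside the board's far edge (40 mm clear gap), 120 mm free between its two arms, nothing under it; 90 mm above the bench when the board is flat. Moves with the board on a 228 mm circle about the hinge. It can turn between the fingers, so the tool may stay pointing down.
- board (a joint): Board angle, rad: 0 = flat on its rests, grows as the handle rises. Plywood 180 x 280 x 12 mm, blue mat, black fixture to 60 mm high; about 0.8 kg, 2.5 to 5 N at the handle, hinge lightly damped. The pawl stops it falling at about 0.17, 0.31 and 0.45; it starts on one of these. The pawl tips over somewhere from 0.68 to 1.03, set by the orange cam's hidden clamping.
- pawl (a joint): Red pawl angle, rad: 0 = in the rack; rocks 0 to 0.1 as teeth click past. Weighted: once the cam lifts it beyond about 0.25 it falls over backwards by itself within a second or so, to 0.66, and stays there clear of the teeth, so the board can go right down. In the last 0.3 rad of lowering the board pushes it back (under 2 N at the handle) and it falls in to 0.
- pawl_ball (a point): Centre of the red ball, 24 mm in diameter, on top of the pawl; it leans towards the hinge (-x) when the pawl is in and to +x when thrown over.
- stop: Yellow spring plunger, 18 mm wide, in an aluminium sleeve 172 mm behind (-x) and 180 mm left (+y) of its origin, the stand's. The cam strikes it about 2 degrees of board angle before the pawl tips. Felt at the handle as an extra 0.9 N per mm. The pawl tips at some 3 to 9 N extra, so lift slowly and pause there; above 45 N on the plunger, about 14 N extra at the handle, the stop is overloaded.
- rests: Two black rubber blocks, 22 x 22 mm, on which the flat board lies, 150 mm from the hinge axis, tops 84 mm above the bench. Origin: the stand's. More than 40 N on them (board pressed or dropped) is too hard.
- sensor_a: Loose bystander: black round sensor unit, 68 mm in diameter, 36 mm high, with two brass studs to 64 mm. Origin: centre of its underside.
- sensor_b: Loose bystander: same as sensor_a.
- spool: Loose bystander: solder spool with green flanges, standing, 68 mm in diameter, 56 mm high. Origin: centre of its underside.

How it is judged:
By the outcome, as a careful person would: the job done as asked, in the order asked, and still so for the second after the job is handed in, with the robot touching nothing.
It also fails if it takes over 64 s, if anything falls off the work surface, if the arm or the gripper's body presses on something with over 40 N, if the wrist force passes 120 N, or if a joint passes its speed limit or range.

## Working session

There is one attempt and no reset: what is moved stays moved. The work goes in short steps, Python scripts to look and compute and a tool call to move; the robot and the scene stay as the last step left them, time stands still between calls to the robot, and variables do not carry over. Pictures are saved under pics/ and viewed, at most 10 in all, crops included, and the job is handed in when it is done.

Besides the shell and the picture viewer there is one more tool, called after "Emit:" by a JSON object that holds its "fn" and its "kwargs", one argument or row to a line. apply_moves: Moves the arm, as the interface text tells. Its arguments: {"type":"object","properties":{"targets":{"type":"array","items":{"type":"object","properties":{"dp":{"type":"array","items":{"type":"number"}},"yaw":{"type":"number"}}}},"grip":{"type":"number"},"squeeze":{"type":"number"}},"required":["targets"]}

```bash
mkdir -p pics
cat > h.py <<'E'
import numpy as np, cv2
from plant import get_state, cams, r
def cap(n):
    c=cams.capture(n); K=np.array([[c['fx'],0,c['cx']],[0,c['fy'],c['cy']],[0,0,1]])
    Z=c['range_z']; v,u=np.mgrid[:400,:640]
    P=np.stack([(u-c['cx'])/c['fx']*Z,(v-c['cy'])/c['fy']*Z,Z],-1)
    W=(P-np.array(c['t']))@np.array(c['R'])   # R^T (P-t)
    W[Z==0]=np.nan
    return c,W
def save(n,im): cv2.imwrite('pics/'+n,im[...,::-1])
E
python3 - <<'E'
from h import *
for n in('scene','top'):
    c,W=cap(n); save(n+'0.png',c['image']); np.save(n+'0.npy',W)
    print(n,c['fx'],-np.array(c['R']).T@np.array(c['t']),np.array(c['R']).round(3).tolist())
s=get_state();print(s)
E
```

```text
scene 373.9708714530155 [ 0.34814263 -0.19192513  1.02661781] [[0.817, -0.576, 0.007], [-0.548, -0.781, -0.299], [0.178, 0.241, -0.954]]
top 510.9199858781912 [0.21902253 0.04075696 1.41081267] [[0.001, -1.0, 0.005], [-0.972, -0.002, -0.236], [0.236, -0.005, -0.972]]
{'time_s': 0.1, 'joints': array([ 8.40001821e+01,  2.05878674e+01,  6.38858493e-01, -1.71939827e-02,
       -7.01338655e+01, -1.65083160e+01]), 'qd': array([ 0.00558344, -0.08090662,  0.11257463,  0.14309949, -0.0378994 ,
        0.06089755]), 'joint_torque': array([-1.08197884e-03, -5.84162021e+01,  2.93748844e+01,  7.01538876e+00,
        1.01829472e-02, -4.49326046e-05]), 'tcp_pos': array([0.25825602, 0.62321605, 0.24771074]), 'eef_rot': array([ 1.79915948e+02, -8.05330506e-03, -2.25139826e+01]), 'contact_force': array([-0.3522046 ,  0.09417005, -0.65922325]), 'moment': array([ 0.02708951, -0.02791155,  0.02993439]), 'gripper_force': 0.0, 'gripper_width': 0.08765090921989065}
```

View pics/scene0.png

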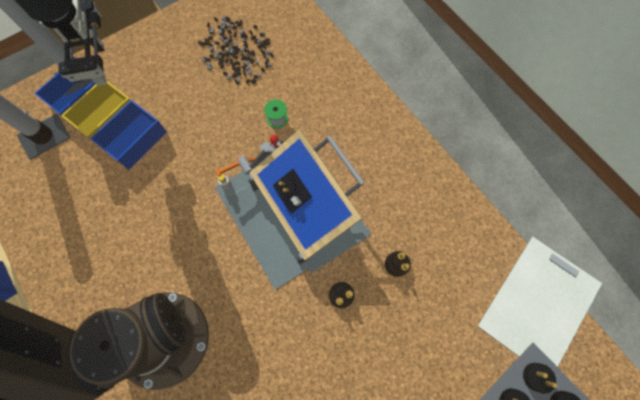

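View pics/top0.png

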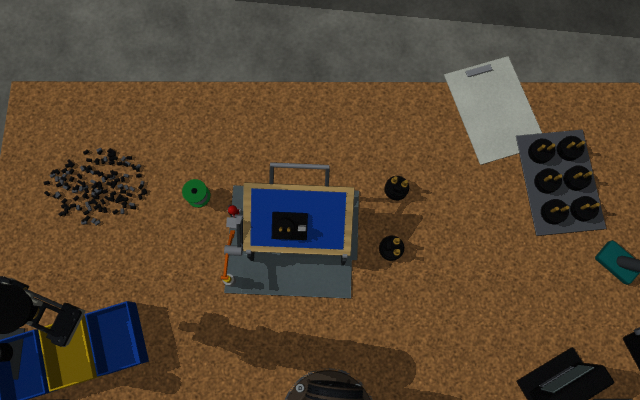

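The scene view shows the board with its blue mat (centre about 305,195), the handle bar from (328,140) to (361,183), and the ball at (274,140). The top view has the handle bar at (270–328,166), the ball at (232,211), the spool at (196,193), the sensors at (397,188) and (392,248), and the yellow stop at (228,281).

Run:
```python
from h import *
im=cv2.imread('pics/top0.png')[...,::-1].astype(int); W=np.load('top0.npy')
R,G,B=im[...,0],im[...,1],im[...,2]
m=(B>90)&(R<60)&(G<90); m[:170]=0;m[260:]=0;m[:,:240]=0;m[:,360:]=0
P=W[m];P=P[~np.isnan(P[:,0])]
for _ in range(3):
    c0=P.mean(0);n=np.linalg.svd(P-c0,full_matrices=False)[2][2];d=(P-c0)@n;P=P[abs(d)<.006]
n*=np.sign(n[2]);print('mat',len(P),P.mean(0),n,'std',d.std())
print('tilt',np.arccos(n[2]))
pts=cv2.boxPoints(cv2.minAreaRect(np.argwhere(m)[:,::-1].astype(np.float32)));print(pts)
# handle
sub=W[155:180,266:334].reshape(-1,3);q=sub[(sub[:,2]>.08)]
print('handle n',len(q));
vv=np.argwhere(W[155:180,266:334,2]>.08)+[155,266]
print(vv.min(0),vv.max(0))
for u in range(266,334,4):
    col=W[155:180,u]; k=np.nanargmax(np.where(np.arange(25)<17,col[:,2],-1)); print(u,155+k,col[k].round(4))
def hs(name,mask,w=None):
    P=W[mask];P=P[~np.isnan(P[:,0])];print(name,len(P),np.median(P,0).round(3),P.min(0).round(3),P.max(0).round(3))
mk=np.zeros(m.shape,bool);mk[200:222,222:244]=1
hs('ball',mk&(R>120)&(G<60)&(B<60))
mk[:]=0;mk[270:290,218:240]=1;hs('stop',mk&(R>120)&(G>100)&(B<90))
mk[:]=0;mk[175:212,178:215]=1;hs('spool',mk&(G>80)&(R<60))
for a in((397,188),(392,248)):
    mk[:]=0;mk[a[1]-15:a[1]+16,a[0]-15:a[0]+16]=1;hs('sens',mk&(R+G+B<120)&(W[...,2]>.025))
```

```text
mat 3975 [0.50348885 0.07728299 0.14128879] [-0.43590205  0.01788089  0.89981647] std 0.0024071630980312497
tilt 0.45144767488041837
[[248.61954 244.94125]
 [251.04428 187.95932]
 [345.59647 191.98282]
 [343.17172 248.96475]]
handle n 379
[162 269] [179 329]
266 168 [0.6753 0.1766 0.004 ]
270 163 [0.626  0.1483 0.1967]
274 165 [0.6203 0.1382 0.1981]
278 165 [0.6207 0.1283 0.1969]
282 164 [0.6231 0.1183 0.1977]
286 164 [0.6237 0.1084 0.1959]
290 164 [0.623  0.0983 0.1981]
294 165 [0.6209 0.0884 0.1965]
298 164 [0.6229 0.0784 0.1985]
302 165 [0.6207 0.0684 0.1972]
306 165 [0.6205 0.0584 0.198 ]
310 166 [0.6179 0.0485 0.1981]
314 167 [0.6149 0.0385 0.1994]
318 165 [0.6207 0.0285 0.1977]
322 167 [0.6161 0.0185 0.1956]
326 165 [0.6201 0.0086 0.1994]
330 163 [ 0.6903 -0.0081  0.006 ]
ball 24 [0.52  0.252 0.146] [0.515 0.246 0.139] [0.528 0.258 0.152]
stop 12 [0.348 0.266 0.071] [0.345 0.259 0.047] [0.358 0.279 0.075]
spool 431 [0.591 0.369 0.057] [ 0.559  0.337 -0.002] [0.627 0.402 0.065]
sens 346 [ 0.603 -0.192  0.037] [ 0.58  -0.228  0.025] [ 0.642 -0.162  0.074]
sens 366 [ 0.439 -0.168  0.037] [ 0.409 -0.206  0.025] [ 0.473 -0.142  0.073]
```

Emit:
{"fn": "apply_moves", "kwargs": {
  "targets": [
    {"dp":[0.005,-0.008,0.01],"yaw":-1},
    {"dp":[0.018,-0.027,0.025],"yaw":-3.5},
    {"dp":[0.036,-0.055,0.04],"yaw":-7},
    {"dp":[0.058,-0.087,0.05],"yaw":-11},
    {"dp":[0.08,-0.12,0.05],"yaw":-15.5},
    {"dp":[0.102,-0.153,0.05],"yaw":-20},
    {"dp":[0.124,-0.187,0.05],"yaw":-24.5},
    {"dp":[0.146,-0.22,0.05],"yaw":-29},
    {"dp":[0.168,-0.253,0.05],"yaw":-33.5},
    {"dp":[0.19,-0.287,0.05],"yaw":-38},
    {"dp":[0.212,-0.32,0.05],"yaw":-42.5},
    {"dp":[0.234,-0.353,0.05],"yaw":-47},
    {"dp":[0.256,-0.387,0.05],"yaw":-51},
    {"dp":[0.278,-0.42,0.05],"yaw":-55},
    {"dp":[0.3,-0.453,0.05],"yaw":-59},
    {"dp":[0.322,-0.485,0.05],"yaw":-63},
    {"dp":[0.34,-0.512,0.05],"yaw":-66},
    {"dp":[0.354,-0.533,0.05],"yaw":-68.5},
    {"dp":[0.361,-0.543,0.05],"yaw":-69.8},
    {"dp":[0.362,-0.545,0.05],"yaw":-69.8}
  ],
  "grip": 0.41,
  "squeeze": 20
}}

```text
time_s: 1.77
tcp_pos: [0.6211, 0.0762, 0.2985]
eef_rot: [180.0, -0.0, -92.6]
contact_force: [-0.6, 1.0, 0.6]
gripper_width: 0.0257
gripper_force: 0.0
```

Run:
```python
from h import *
for n in('top','scene'):
    W=np.load(n+'0.npy').reshape(-1,3)
    q=W[(W[:,2]>.18)&(W[:,2]<.205)&(W[:,0]>.605)&(W[:,0]<.64)&(W[:,1]>.03)&(W[:,1]<.13)]
    print(n,len(q),q.mean(0),np.polyfit(q[:,1],q[:,0],1),q[:,0].min(),q[:,0].max())
s=get_state();print(s['time_s'],s['tcp_pos'],s['eef_rot'],s['gripper_width'],s['contact_force'],s['joints'])
c,W=cap('scene');save('s1.png',cv2.resize(c['image'][90:290,180:440],None,fx=3,fy=3))
```

```text
top 193 [0.62040225 0.07927315 0.19455547] [0.04096455 0.61715486] 0.6137742796801908 0.6289182305513379
scene 193 [0.61785874 0.07935525 0.19521391] [0.04462683 0.61431736] 0.6110784997541456 0.6261422827359819
1.7667 [0.62105265 0.07617589 0.29846404] [ 1.79970719e+02 -3.05415244e-02 -9.25546013e+01] 0.025741999033677618 [-0.62308314  0.9905871   0.6293024 ] [ 2.48513333e+01  1.44300726e+01 -1.46404567e+00  1.41752323e-02
 -7.41459348e+01 -2.74098197e+01]
```

View pics/s1.png

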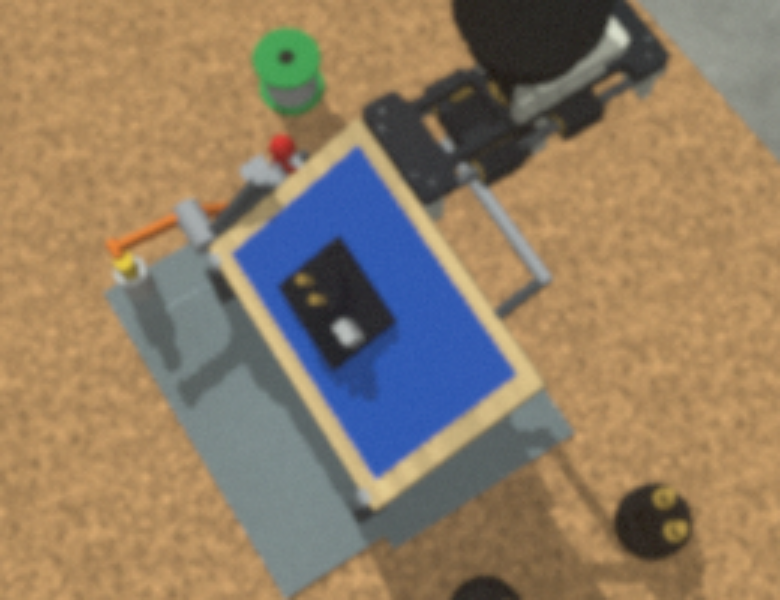

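The scene crop shows the jaws above the handle, closing across the bar. The ball (283,148) is in and the spool is clear. Descending now.

Emit:
{"fn": "apply_moves", "kwargs": {
  "targets": [
    {"dp":[0.001,0,-0.012]},
    {"dp":[0.001,0,-0.03]},
    {"dp":[0.001,0,-0.05]},
    {"dp":[0.001,0,-0.068]},
    {"dp":[0.001,0,-0.083]},
    {"dp":[0.001,0,-0.094]},
    {"dp":[0.001,0,-0.102]},
    {"dp":[0.001,0,-0.106]},
    {"dp":[0.001,0,-0.106]},
    {"dp":[0.001,0,-0.106]}
  ]
}}

```text
$.targets[0]: bad value
```

Emit:
{"fn": "apply_moves", "kwargs": {
  "targets": [
    {"dp":[0,0,0]},
    {"dp":[0,0,0]},
    {"dp":[0,0,0]},
    {"dp":[0,0,0]},
    {"dp":[0,0,0]},
    {"dp":[0,0,0]}
  ],
  "grip": 1,
  "squeeze": 20
}}

```text
$.targets[0]: bad value
```

Run:
```python
from h import *
s=get_state();print(s['time_s'],s['tcp_pos'],s['eef_rot'],s['gripper_width'],s['gripper_force'],s['contact_force'])
# circle schedule
th0=np.arcsin((s['tcp_pos'][2]-.003-.09)/.228);print('th',th0)
for t in (0.45,.5,.55,.6,.65,.7,.75,.8,.85,.9,.95,1,1.05,.3,.2,.1,0):
    d=.228*(np.cos(t)-np.cos(.45));z=.228*(np.sin(t)-np.sin(.45))
    print(t,(d*.9991).round(4),(-d*.0424).round(4),z.round(4))
```

```text
1.8167 [0.62060806 0.07708899 0.29851995] [ 1.79974287e+02 -1.45510719e-02 -9.24317567e+01] 0.025640800654433235 0.0 [-0.42765193 -0.03048075  0.18042299]
th 1.1229996172575716
0.45 0.0 -0.0 0.0
0.5 -0.0052 0.0002 0.0101
0.55 -0.0109 0.0005 0.02
0.6 -0.0171 0.0007 0.0296
0.65 -0.0238 0.001 0.0388
0.7 -0.0309 0.0013 0.0477
0.75 -0.0384 0.0016 0.0562
0.8 -0.0464 0.002 0.0644
0.85 -0.0548 0.0023 0.0721
0.9 -0.0635 0.0027 0.0794
0.95 -0.0726 0.0031 0.0863
1 -0.082 0.0035 0.0927
1.05 -0.0918 0.0039 0.0986
0.3 0.0125 -0.0005 -0.0318
0.2 0.0181 -0.0008 -0.0539
0.1 0.0215 -0.0009 -0.0764
0 0.0227 -0.001 -0.0992
```

Each row needs a yaw value.

Emit:
{"fn": "apply_moves", "kwargs": {
  "targets": [
    {"dp":[0.001,0,-0.012],"yaw":0},
    {"dp":[0.001,0,-0.03],"yaw":0},
    {"dp":[0.001,0,-0.05],"yaw":0},
    {"dp":[0.001,0,-0.068],"yaw":0},
    {"dp":[0.001,0,-0.083],"yaw":0},
    {"dp":[0.001,0,-0.094],"yaw":0},
    {"dp":[0.001,0,-0.102],"yaw":0},
    {"dp":[0.001,0,-0.106],"yaw":0},
    {"dp":[0.001,0,-0.106],"yaw":0},
    {"dp":[0.001,0,-0.106],"yaw":0}
  ]
}}

```text
time_s: 2.65
tcp_pos: [0.6216, 0.0789, 0.1931]
eef_rot: [-180.0, 0.0, -92.3]
contact_force: [-0.4, 0.7, -0.0]
gripper_width: 0.026
gripper_force: 0.0
```

Run:
```python
from h import *
s=get_state();print(s['time_s'],s['tcp_pos'],s['eef_rot'],s['gripper_width'],s['gripper_force'],s['contact_force'])
```

```text
2.65 [0.62161655 0.0788645  0.19307978] [-1.79960952e+02  3.84785180e-03 -9.22731827e+01] 0.026005270921419788 0.0 [-0.41981841  0.71488536 -0.0264201 ]
```

Emit:
{"fn": "apply_moves", "kwargs": {
  "targets": [
    {"dp":[0,0,0],"yaw":0},
    {"dp":[0,0,0],"yaw":0},
    {"dp":[0,0,0],"yaw":0},
    {"dp":[0,0,0],"yaw":0},
    {"dp":[0,0,0],"yaw":0},
    {"dp":[0,0,0],"yaw":0}
  ],
  "grip": 1,
  "squeeze": 25
}}

```text
time_s: 3.15
tcp_pos: [0.6202, 0.0787, 0.1926]
eef_rot: [179.9, 0.0, -92.3]
contact_force: [-4.2, 1.7, 1.3]
gripper_width: 0.0111
gripper_force: 25.0
```

Emit:
{"fn": "apply_moves", "kwargs": {
  "targets": [
    {"dp":[-0.001,0,0.002],"yaw":0},
    {"dp":[-0.003,0,0.004],"yaw":0},
    {"dp":[-0.0045,0,0.007],"yaw":0},
    {"dp":[-0.006,0,0.01],"yaw":0},
    {"dp":[-0.0075,0.0005,0.0125],"yaw":0},
    {"dp":[-0.009,0.0005,0.015],"yaw":0},
    {"dp":[-0.0105,0.0005,0.0175],"yaw":0},
    {"dp":[-0.012,0.0005,0.02],"yaw":0},
    {"dp":[-0.0135,0.0005,0.0225],"yaw":0},
    {"dp":[-0.015,0.0005,0.025],"yaw":0},
    {"dp":[-0.0165,0.0005,0.0275],"yaw":0},
    {"dp":[-0.018,0.0005,0.0295],"yaw":0},
    {"dp":[-0.02,0.001,0.032],"yaw":0},
    {"dp":[-0.0215,0.001,0.0345],"yaw":0},
    {"dp":[-0.0235,0.001,0.037],"yaw":0},
    {"dp":[-0.025,0.001,0.039],"yaw":0},
    {"dp":[-0.025,0.001,0.039],"yaw":0},
    {"dp":[-0.025,0.001,0.039],"yaw":0}
  ]
}}

```text
time_s: 4.65
tcp_pos: [0.5967, 0.0797, 0.2321]
eef_rot: [-179.9, 0.0, -92.3]
contact_force: [2.8, 2.0, -1.5]
gripper_width: 0.011
gripper_force: 25.0
```

```bash
cat > st.py <<'E'
from h import *
s=get_state();f=s['contact_force'];p=s['tcp_pos']
th=np.arctan2(p[2]-.003-.09,(p[0]-.415));print(s['time_s'],p.round(4),'th',th.round(3),'f',f.round(1),'tang',(-(f[2]*np.cos(th)-f[0]*np.sin(th))).round(2),'rad',(f[0]*np.cos(th)+f[2]*np.sin(th)).round(1),s['gripper_width'],s['gripper_force'])
E
python3 st.py
```

```text
4.65 [0.5967 0.0797 0.2321] th 0.654 f [ 2.8  2.  -1.5] tang 2.88 rad 1.3 0.011041898510427669 25.001370906829834
```

Emit:
{"fn": "apply_moves", "kwargs": {
  "targets": [
    {"dp":[-0.001,0,0.001],"yaw":0},
    {"dp":[-0.002,0,0.002],"yaw":0},
    {"dp":[-0.003,0,0.0035],"yaw":0},
    {"dp":[-0.004,0,0.005],"yaw":0},
    {"dp":[-0.004,0,0.0055],"yaw":0},
    {"dp":[-0.004,0,0.0055],"yaw":0},
    {"dp":[-0.004,0,0.0055],"yaw":0}
  ]
}}

```text
time_s: 5.23
tcp_pos: [0.5928, 0.0798, 0.2374]
eef_rot: [-179.9, 0.0, -92.3]
contact_force: [3.2, 2.7, -1.2]
gripper_width: 0.011
gripper_force: 25.0
```

```bash
python3 st.py;python3 - <<'E'
from h import *
c,W=cap('scene');save('s2.png',cv2.resize(c['image'][100:240,180:380],None,fx=4,fy=4))
c,W=cap('top');save('t2.png',cv2.resize(c['image'][140:300,180:380],None,fx=4,fy=3.7))
E
```

```text
5.2333 [0.5928 0.0798 0.2374] th 0.682 f [ 3.2  2.7 -1.2] tang 2.94 rad 1.8 0.011017897353918518 25.000560879707336
```

View pics/s2.png

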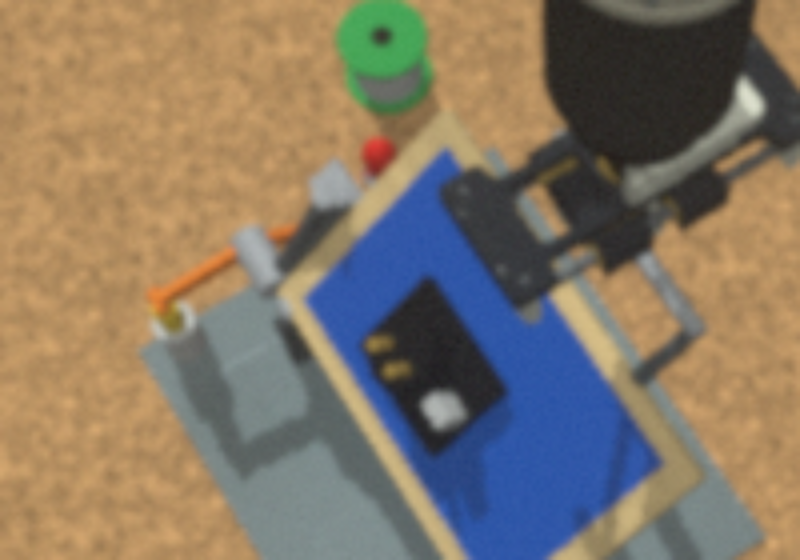

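The crop shows the orange cam's end (165,300) close over the yellow plunger (175,318), with the ball (378,155) still in and visible. I'll keep going in small steps, tracking force and the ball.

```bash
cat >> st.py <<'E'
for n in('top','scene'):
    c,W=cap(n);a=c['image'].astype(int)
    m=((a[...,0]>110)&(a[...,1]<70)&(a[...,2]<70)).astype(np.uint8)
    k,l,st,ce=cv2.connectedComponentsWithStats(m)
    print(n,[(ce[i].round(1).tolist(),int(st[i,4]),np.nanmedian(W[l==i],0).round(3).tolist()) for i in range(1,k) if st[i,4]>5 and 180<ce[i][0]<320 and 100<ce[i][1]<260])
E
python3 st.py
```

```text
5.3333 [0.5928 0.0798 0.2373] th 0.682 f [ 4.8  2.4 -0. ] tang 3.05 rad 3.7 0.011091702264024804 25.00073343515396
top []
scene [([274.2, 138.6], 42, [0.519, 0.244, 0.146])]
```

Emit:
{"fn": "apply_moves", "kwargs": {
  "targets": [
    {"dp":[-0.001,0,0.0012],"yaw":0},
    {"dp":[-0.002,0,0.0024],"yaw":0},
    {"dp":[-0.003,0,0.0036],"yaw":0},
    {"dp":[-0.004,0,0.0048],"yaw":0},
    {"dp":[-0.0052,0,0.006],"yaw":0},
    {"dp":[-0.0052,0,0.006],"yaw":0},
    {"dp":[-0.0052,0,0.006],"yaw":0}
  ]
}}

```text
time_s: 6.02
tcp_pos: [0.5878, 0.08, 0.2436]
eef_rot: [-179.9, 0.0, -92.3]
contact_force: [4.9, 3.8, 1.1]
gripper_width: 0.0109
gripper_force: 25.0
```

```bash
python3 st.py
```

```text
6.0167 [0.5878 0.08   0.2436] th 0.717 f [4.9 3.8 1.1] tang 2.38 rad 4.4 0.010921562360742898 24.99901056289673
top []
scene [([275.2, 137.0], 33, [0.524, 0.245, 0.148])]
```

Emit:
{"fn": "apply_moves", "kwargs": {
  "targets": [
    {"dp":[-0.0006,0,0.001],"yaw":0},
    {"dp":[-0.0013,0,0.002],"yaw":0},
    {"dp":[-0.002,0,0.003],"yaw":0},
    {"dp":[-0.0026,0,0.004],"yaw":0},
    {"dp":[-0.0033,0,0.0052],"yaw":0},
    {"dp":[-0.0033,0,0.0052],"yaw":0},
    {"dp":[-0.0033,0,0.0052],"yaw":0},
    {"dp":[-0.0033,0,0.0052],"yaw":0},
    {"dp":[-0.0033,0,0.0052],"yaw":0}
  ]
}}

```text
time_s: 6.87
tcp_pos: [0.5839, 0.0801, 0.2482]
eef_rot: [-180.0, 0.0, -92.3]
contact_force: [3.1, 4.0, -1.0]
gripper_width: 0.0113
gripper_force: 25.0
```

```bash
python3 st.py
```

```text
6.8667 [0.5839 0.0801 0.2482] th 0.743 f [ 3.1  4.  -1. ] tang 2.83 rad 1.6 0.011343616263429585 24.997458457946777
top []
scene [([275.8, 135.8], 25, [0.527, 0.247, 0.149])]
```

Emit:
{"fn": "apply_moves", "kwargs": {
  "targets": [
    {"dp":[-0.001,0.0005,0.0012],"yaw":0},
    {"dp":[-0.002,0.0005,0.0024],"yaw":0},
    {"dp":[-0.003,0.0005,0.0036],"yaw":0},
    {"dp":[-0.004,0.0005,0.0048],"yaw":0},
    {"dp":[-0.0052,0.0005,0.006],"yaw":0},
    {"dp":[-0.0052,0.0005,0.006],"yaw":0},
    {"dp":[-0.0052,0.0005,0.006],"yaw":0},
    {"dp":[-0.0052,0.0005,0.006],"yaw":0}
  ]
}}

```text
time_s: 7.63
tcp_pos: [0.5785, 0.0804, 0.2542]
eef_rot: [180.0, 0.0, -92.3]
contact_force: [3.8, 4.9, -1.5]
gripper_width: 0.0112
gripper_force: 25.0
```

```bash
python3 st.py
```

```text
7.6333 [0.5785 0.0804 0.2542] th 0.778 f [ 3.8  4.9 -1.5] tang 3.74 rad 1.6 0.011182950327230254 24.997934103012085
top []
scene [([276.5, 134.5], 12, [0.531, 0.248, 0.15])]
```

Emit:
{"fn": "apply_moves", "kwargs": {
  "targets": [
    {"dp":[-0.0007,0.0005,0.0007],"yaw":0},
    {"dp":[-0.0014,0.001,0.0014],"yaw":0},
    {"dp":[-0.0021,0.001,0.0021],"yaw":0},
    {"dp":[-0.0028,0.001,0.0028],"yaw":0},
    {"dp":[-0.0035,0.001,0.0036],"yaw":0},
    {"dp":[-0.0035,0.001,0.0036],"yaw":0},
    {"dp":[-0.0035,0.001,0.0036],"yaw":0},
    {"dp":[-0.0035,0.001,0.0036],"yaw":0}
  ]
}}

```text
time_s: 8.4
tcp_pos: [0.5751, 0.0806, 0.2578]
eef_rot: [180.0, -0.0, -92.3]
contact_force: [4.3, -0.4, -3.0]
gripper_width: 0.0111
gripper_force: 25.0
```

```bash
python3 st.py
python3 - <<'E'
from h import *
c,W=cap('scene');a=cv2.resize(c['image'][90:230,180:330],None,fx=3,fy=3)
c,W=cap('top');b=cv2.resize(c['image'][160:300,190:300],None,fx=3,fy=3)
save('st3.png',np.hstack([a,b]))
E
```

```text
8.4 [0.5751 0.0806 0.2578] th 0.8 f [ 4.3 -0.4 -3. ] tang 5.19 rad 0.8 0.011069450753994965 25.001163482666016
top []
scene []
```

View pics/st3.png

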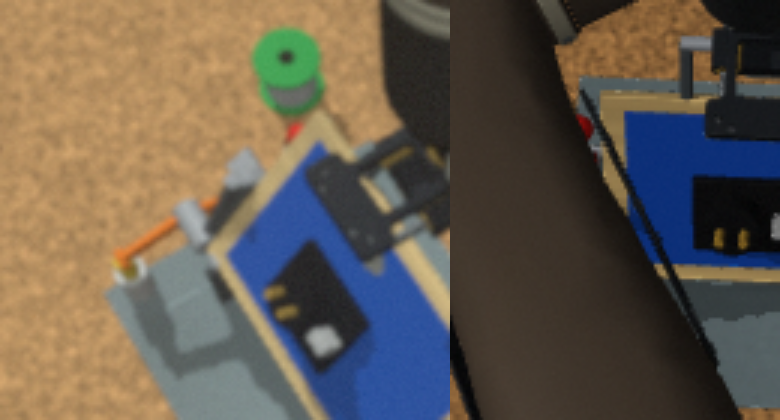

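The picture shows the orange cam's end now on the plunger (125,262). The ball is partly hidden by the board, at (295,130) in the scene crop and (585,127) in the top crop. Contact force has started to rise, so I'll go in 2 mm steps with pauses.

Emit:
{"fn": "apply_moves", "kwargs": {
  "targets": [
    {"dp":[-0.0007,0,0.0007],"yaw":0},
    {"dp":[-0.0015,0,0.0015],"yaw":0},
    {"dp":[-0.0015,0,0.0015],"yaw":0},
    {"dp":[-0.0015,0,0.0015],"yaw":0},
    {"dp":[-0.0015,0,0.0015],"yaw":0},
    {"dp":[-0.0015,0,0.0015],"yaw":0},
    {"dp":[-0.0015,0,0.0015],"yaw":0},
    {"dp":[-0.0015,0,0.0015],"yaw":0}
  ]
}}

```text
time_s: 9.27
tcp_pos: [0.5738, 0.0807, 0.2592]
eef_rot: [-180.0, -0.0, -92.3]
contact_force: [6.6, -0.1, -4.6]
gripper_width: 0.011
gripper_force: 25.0
```

```bash
sed -i 's/^    m=.*/    m=((a[...,0]>70)\&(a[...,0]>2.2*a[...,1])\&(a[...,0]>2.2*a[...,2])).astype(np.uint8)/; s/>5 and/>1 and/' st.py; python3 st.py
```

```text
9.2667 [0.5738 0.0807 0.2592] th 0.808 f [ 6.6 -0.1 -4.6] tang 7.95 rad 1.3 0.011007040809879437 25.001761615276337
top [([233.7, 190.9], 55, [0.57, 0.246, 0.139]), ([236.0, 205.4], 20, [0.542, 0.244, 0.097])]
scene [([291.6, 129.2], 15, [0.574, 0.243, 0.141])]
```

The ball has jumped from x=0.52 to 0.57 m, so the pawl has tipped. I'll back off slightly and check that it stays over.

Emit:
{"fn": "apply_moves", "kwargs": {
  "targets": [
    {"dp":[0.001,0,-0.001],"yaw":0},
    {"dp":[0.002,0,-0.002],"yaw":0},
    {"dp":[0.0035,0,-0.0033],"yaw":0},
    {"dp":[0.005,0,-0.005],"yaw":0},
    {"dp":[0.007,-0.0003,-0.007],"yaw":0},
    {"dp":[0.009,-0.0003,-0.0093],"yaw":0},
    {"dp":[0.009,-0.0003,-0.0093],"yaw":0},
    {"dp":[0.009,-0.0003,-0.0093],"yaw":0}
  ]
}}

```text
time_s: 10.03
tcp_pos: [0.5827, 0.0804, 0.2499]
eef_rot: [180.0, -0.0, -92.3]
contact_force: [4.2, -3.6, -1.7]
gripper_width: 0.0106
gripper_force: 25.0
```

```bash
python3 st.py
python3 - <<'E'
from h import *
c,W=cap('scene');a=cv2.resize(c['image'][90:230,180:330],None,fx=3,fy=3)
c,W=cap('top');b=cv2.resize(c['image'][160:300,190:300],None,fx=3,fy=3)
save('st4.png',np.hstack([a,b]))
s=get_state();p=s['tcp_pos'];t0=np.arctan2(p[2]-.093,p[0]-.415)
print(np.hypot(p[2]-.093,p[0]-.415),t0)
for t in np.arange(.75,-.01,-.05):
    print(t.round(2),(.228*(np.cos(t)-np.cos(t0))).round(4),(.228*(np.sin(t)-np.sin(t0))).round(4))
E
```

```text
10.0333 [0.5827 0.0804 0.2499] th 0.752 f [ 4.2 -3.6 -1.7] tang 4.11 rad 1.9 0.010562278327685427 25.00204235315323
top [([233.0, 191.7], 41, [0.566, 0.247, 0.14])]
scene []
0.2296657200337746 0.7530803934730645
0.75 0.0005 -0.0005
0.7 0.008 -0.009
0.65 0.0152 -0.0179
0.6 0.0218 -0.0272
0.55 0.028 -0.0368
0.5 0.0337 -0.0466
0.45 0.039 -0.0568
0.4 0.0437 -0.0671
0.35 0.0478 -0.0777
0.3 0.0515 -0.0885
0.25 0.0546 -0.0995
0.2 0.0571 -0.1106
0.15 0.0591 -0.1219
0.1 0.0605 -0.1332
0.05 0.0614 -0.1445
-0.0 0.0617 -0.1559
```

View pics/st4.png

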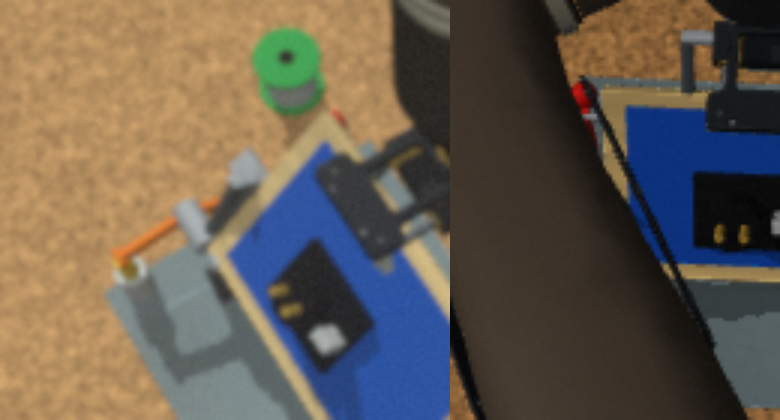

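The ball stays over at (583,93) in the top crop. Lowering along the arc.

Emit:
{"fn": "apply_moves", "kwargs": {
  "targets": [
    {"dp":[0.0015,0,-0.0015],"yaw":0},
    {"dp":[0.0045,0,-0.005],"yaw":0},
    {"dp":[0.008,-0.0003,-0.009],"yaw":0},
    {"dp":[0.0116,-0.0005,-0.0134],"yaw":0},
    {"dp":[0.0152,-0.0006,-0.0179],"yaw":0},
    {"dp":[0.0185,-0.0007,-0.0225],"yaw":0},
    {"dp":[0.0218,-0.0009,-0.0272],"yaw":0},
    {"dp":[0.0249,-0.001,-0.032],"yaw":0},
    {"dp":[0.028,-0.0011,-0.0368],"yaw":0},
    {"dp":[0.0309,-0.0012,-0.0417],"yaw":0},
    {"dp":[0.0337,-0.0013,-0.0466],"yaw":0},
    {"dp":[0.0364,-0.0014,-0.0517],"yaw":0},
    {"dp":[0.039,-0.0015,-0.0568],"yaw":0},
    {"dp":[0.0414,-0.0016,-0.062],"yaw":0},
    {"dp":[0.0437,-0.0017,-0.0671],"yaw":0},
    {"dp":[0.0458,-0.0018,-0.0724],"yaw":0},
    {"dp":[0.047,-0.0019,-0.0755],"yaw":0},
    {"dp":[0.0478,-0.0019,-0.0777],"yaw":0},
    {"dp":[0.0478,-0.0019,-0.0777],"yaw":0},
    {"dp":[0.0478,-0.0019,-0.0777],"yaw":0}
  ]
}}

```text
time_s: 11.9
tcp_pos: [0.63, 0.0785, 0.171]
eef_rot: [179.9, -0.0, -92.3]
contact_force: [0.6, -5.1, -2.4]
gripper_width: 0.0111
gripper_force: 25.0
```

```bash
python3 st.py
```

```text
11.9 [0.63   0.0785 0.171 ] th 0.348 f [ 0.6 -5.1 -2.4] tang 2.46 rad -0.3 0.011143858672787967 24.99688357114792
top []
scene [([289.8, 130.6], 48, [0.567, 0.242, 0.14]), ([283.5, 141.0], 8, [0.544, 0.242, 0.109])]
```

Emit:
{"fn": "apply_moves", "kwargs": {
  "targets": [
    {"dp":[0.0008,-0.0002,-0.002],"yaw":0},
    {"dp":[0.0019,-0.0005,-0.0054],"yaw":0},
    {"dp":[0.0037,-0.0007,-0.0108],"yaw":0},
    {"dp":[0.005,-0.001,-0.015],"yaw":0},
    {"dp":[0.006,-0.001,-0.019],"yaw":0},
    {"dp":[0.0071,-0.001,-0.023],"yaw":0},
    {"dp":[0.0081,-0.001,-0.027],"yaw":0},
    {"dp":[0.009,-0.001,-0.031],"yaw":0},
    {"dp":[0.0098,-0.001,-0.035],"yaw":0},
    {"dp":[0.0106,-0.0012,-0.039],"yaw":0},
    {"dp":[0.0113,-0.0012,-0.043],"yaw":0},
    {"dp":[0.0119,-0.0012,-0.047],"yaw":0},
    {"dp":[0.0124,-0.0012,-0.051],"yaw":0},
    {"dp":[0.0128,-0.0012,-0.0545],"yaw":0},
    {"dp":[0.013,-0.0012,-0.057],"yaw":0},
    {"dp":[0.0132,-0.0012,-0.059],"yaw":0},
    {"dp":[0.0133,-0.0012,-0.06],"yaw":0},
    {"dp":[0.0133,-0.0012,-0.06],"yaw":0},
    {"dp":[0.0133,-0.0012,-0.06],"yaw":0},
    {"dp":[0.0133,-0.0012,-0.06],"yaw":0}
  ]
}}

```text
time_s: 13.67
tcp_pos: [0.6422, 0.0778, 0.1109]
eef_rot: [179.8, -0.0, -92.3]
contact_force: [-6.3, 0.7, -3.2]
gripper_width: 0.011
gripper_force: 25.0
```

```bash
python3 st.py
```

```text
13.6667 [0.6422 0.0778 0.1109] th 0.079 f [-6.3  0.7 -3.2] tang 2.73 rad -6.5 0.011031892963230087 25.00223010778427
top []
scene [([280.1, 134.6], 51, [0.538, 0.244, 0.147]), ([279.2, 149.8], 6, [0.528, 0.245, 0.066])]
```

Emit:
{"fn": "apply_moves", "kwargs": {
  "targets": [
    {"dp":[-0.0005,0,-0.0015],"yaw":0},
    {"dp":[-0.001,0,-0.003],"yaw":0},
    {"dp":[-0.001,0,-0.005],"yaw":0},
    {"dp":[-0.001,0,-0.007],"yaw":0},
    {"dp":[-0.001,0,-0.009],"yaw":0},
    {"dp":[-0.001,0,-0.011],"yaw":0},
    {"dp":[-0.001,0,-0.0125],"yaw":0},
    {"dp":[-0.001,0,-0.013],"yaw":0},
    {"dp":[-0.001,0,-0.013],"yaw":0},
    {"dp":[-0.001,0,-0.013],"yaw":0}
  ]
}}

```text
time_s: 14.6
tcp_pos: [0.6425, 0.0777, 0.0991]
eef_rot: [180.0, 0.0, -92.3]
contact_force: [-5.7, 0.9, -3.1]
gripper_width: 0.0113
gripper_force: 25.0
```

```bash
python3 st.py
```

```text
14.6 [0.6425 0.0777 0.0991] th 0.027 f [-5.7  0.9 -3.1] tang 2.94 rad -5.8 0.011321635073270749 25.002411603927612
top []
scene [([274.2, 141.6], 64, [0.518, 0.243, 0.143])]
```

Emit:
{"fn": "apply_moves", "kwargs": {
  "targets": [
    {"dp":[-0.0005,0,-0.0007],"yaw":0},
    {"dp":[-0.001,0,-0.0014],"yaw":0},
    {"dp":[-0.001,0,-0.002],"yaw":0},
    {"dp":[-0.001,0,-0.0027],"yaw":0},
    {"dp":[-0.001,0,-0.0033],"yaw":0},
    {"dp":[-0.001,0,-0.0035],"yaw":0},
    {"dp":[-0.001,0,-0.0035],"yaw":0},
    {"dp":[-0.001,0,-0.0035],"yaw":0}
  ]
}}

```text
time_s: 15.37
tcp_pos: [0.6426, 0.0778, 0.0982]
eef_rot: [-179.9, 0.0, -92.3]
contact_force: [-8.2, -0.2, 11.7]
gripper_width: 0.0112
gripper_force: 25.0
```

```bash
python3 st.py
```

```text
15.3667 [0.6426 0.0778 0.0982] th 0.023 f [-8.2 -0.2 11.7] tang -11.88 rad -8.0 0.011217869887913734 25.004540383815765
top []
scene [([274.1, 141.6], 65, [0.518, 0.244, 0.144])]
```

The board is on its rests, with the force reversed to about 12 N. I'll ease off at once.

Emit:
{"fn": "apply_moves", "kwargs": {
  "targets": [
    {"dp":[-0.0005,0,0.001],"yaw":0},
    {"dp":[-0.001,0,0.002],"yaw":0},
    {"dp":[-0.001,0,0.0028],"yaw":0},
    {"dp":[-0.001,0,0.0028],"yaw":0},
    {"dp":[-0.001,0,0.0028],"yaw":0}
  ]
}}

```text
time_s: 15.88
tcp_pos: [0.6424, 0.0778, 0.0992]
eef_rot: [-179.8, 0.0, -92.3]
contact_force: [5.3, -3.4, -2.8]
gripper_width: 0.0107
gripper_force: 25.0
```

```bash
python3 st.py
python3 - <<'E'
from h import *
c,W=cap('scene')
im=c['image'].astype(int);m=(im[...,2]>90)&(im[...,0]<60)&(im[...,1]<110)
m&=(abs(W[...,0]-.51)<.09)&(abs(W[...,1]-.08)<.13)
P=W[m];print(len(P))
for _ in range(3):
    c0=P.mean(0);n=np.linalg.svd(P-c0,full_matrices=False)[2][2];P=P[abs((P-c0)@n)<.005]
print(c0,n)
E
```

```text
15.8833 [0.6424 0.0778 0.0992] th 0.027 f [ 5.3 -3.4 -2.8] tang 2.96 rad 5.2 0.010704866136674002 25.000912249088287
top []
scene [([274.2, 141.5], 64, [0.518, 0.243, 0.144])]
2665
[0.50858774 0.04086444 0.09924411] [-0.00750298 -0.00440548  0.99996215]
```

Emit:
{"fn": "apply_moves", "kwargs": {
  "targets": [
    {"dp":[0.0005,0,-0.0004],"yaw":0},
    {"dp":[0.0005,0,-0.0008],"yaw":0},
    {"dp":[0.0005,0,-0.0008],"yaw":0},
    {"dp":[0.0005,0,-0.0008],"yaw":0}
  ]
}}

```text
time_s: 16.37
tcp_pos: [0.6424, 0.0778, 0.0984]
eef_rot: [-179.9, 0.0, -92.3]
contact_force: [4.8, -3.2, -1.2]
gripper_width: 0.011
gripper_force: 25.0
```

Emit:
{"fn": "apply_moves", "kwargs": {
  "targets": [
    {"dp":[0,0,0],"yaw":0},
    {"dp":[0,0,0],"yaw":0},
    {"dp":[0,0,0],"yaw":0},
    {"dp":[0,0,0],"yaw":0},
    {"dp":[0,0,0],"yaw":0},
    {"dp":[0,0,0],"yaw":0}
  ],
  "grip": 0.45
}}

```text
time_s: 16.87
tcp_pos: [0.6411, 0.0778, 0.0978]
eef_rot: [180.0, -0.0, -92.3]
contact_force: [0.6, -0.3, 0.1]
gripper_width: 0.0241
gripper_force: 0.0
```

```bash
python3 st.py
```

```text
16.8667 [0.6411 0.0778 0.0978] th 0.021 f [ 0.6 -0.3  0.1] tang -0.06 rad 0.6 0.02406758822124831 0.0
top []
scene [([274.2, 141.7], 66, [0.518, 0.244, 0.143])]
```

Free of the handle. I'll rise straight up and look.

Emit:
{"fn": "apply_moves", "kwargs": {
  "targets": [
    {"dp":[0.0015,0,0.005],"yaw":0},
    {"dp":[0.0015,0,0.013],"yaw":0},
    {"dp":[0.0015,0,0.025],"yaw":0},
    {"dp":[0.0015,0,0.04],"yaw":0},
    {"dp":[0.0015,0,0.057],"yaw":0},
    {"dp":[0.0015,0,0.075],"yaw":0},
    {"dp":[0.0015,0,0.095],"yaw":0},
    {"dp":[0.0015,0,0.115],"yaw":0},
    {"dp":[0.0015,0,0.135],"yaw":0},
    {"dp":[0.0015,0,0.15],"yaw":0},
    {"dp":[0.0015,0,0.157],"yaw":0},
    {"dp":[0.0015,0,0.16],"yaw":0},
    {"dp":[0.0015,0,0.16],"yaw":0},
    {"dp":[0.0015,0,0.16],"yaw":0}
  ]
}}

```text
time_s: 18.13
tcp_pos: [0.6423, 0.0776, 0.2572]
eef_rot: [179.9, -0.0, -92.3]
contact_force: [-0.2, 0.6, -0.2]
gripper_width: 0.024
gripper_force: 0.0
```

```bash
python3 st.py
python3 - <<'E'
from h import *
c,W=cap('scene')
save('s5.png',cv2.resize(c['image'][80:320,180:440],None,fx=2.5,fy=2.5))
im=c['image'].astype(int);m=(im[...,2]>90)&(im[...,0]<60)&(im[...,1]<110)
m&=(abs(W[...,0]-.51)<.09)&(abs(W[...,1]-.08)<.13)
P=W[m]
for _ in range(3):
    c0=P.mean(0);n=np.linalg.svd(P-c0,full_matrices=False)[2][2];P=P[abs((P-c0)@n)<.005]
print(c0,n)
E
```

```text
18.1333 [0.6423 0.0776 0.2572] th 0.625 f [-0.2  0.6 -0.2] tang 0.03 rad -0.3 0.023987226285955156 0.0
top []
scene [([274.2, 141.8], 67, [0.518, 0.244, 0.144])]
[0.51088561 0.06805983 0.09875826] [-4.70999523e-04  9.68097184e-04 -9.99999420e-01]
```

View pics/s5.png

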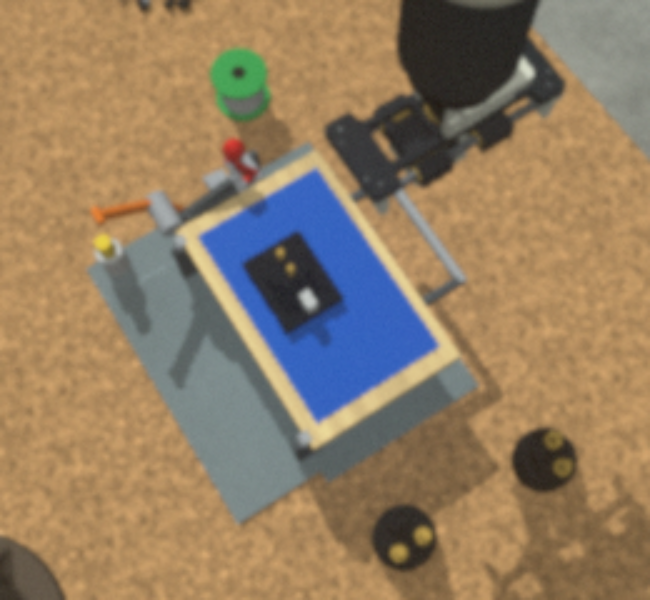

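The board lies flat (tilt under 0.001 rad). The ball (233,148) is back in towards the hinge, the gripper is clear, and the spool (240,85) and sensors (545,460) and (405,537) look undisturbed.

```bash
python3 -c "
from plant import r
print(r.close_job())"
```

```text
the job is handed in; nothing more can be done
None
```

The board lies flat on its rests with the pawl dropped back in, the handle is released, the spool and sensors were left where they were, and the job was handed in at about 18 s; I briefly pressed about 12 N down at the handle (some 25 N on the rests by my estimate, limit 40 N) before easing off.

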